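Shut the tea canister: clear the scoop, close the lid, clamp the bail

TASK

A bamboo scoop has been left lying across the mouth of the open clip-top canister. Lay the scoop flat, right way up, in the shallow wooden tray (put it down, do not drop it), then swing the lid fully shut, and last swing the wire bail up and over the lid knob past its dead centre so that it snaps home and clamps the lid. Leave the wrapped tea cake, the stamp and the cup where they stand.

Things in the scene. Friction and masses are not known exactly. Their poses are not given: they have to be found in the camera images.
- canister: Round aluminium canister, 90 mm diameter, mouth open upwards, rim 100 mm above the table, wall 4 mm; a small tea cake lies inside (top 56 mm above the table). Fixed in a 130 x 130 x 8 mm steel plate bolted to the table: it does not move. Origin: centre of the plate's underside. Own +x points to the lid's hinge, -x to the side where the bail rests; y is parallel to both hinge axes; z up.
- lid (a joint): Angle of the canister's lid, rad: 0 = fully shut, grows as it opens, stop at 2.4. It starts wide open (2.1 to 2.35), leaning back beyond the hinge, its knob facing away from the mouth and somewhat down. The hinge is stiff: the lid stays where it is left; about 2 to 3 N at the knob moves it.
- lid_hinge (a point): Middle of the lid's hinge axis, canister frame (47, 0, 100) mm; the axis runs along the canister's y. The lid is an aluminium disc, 90 mm diameter, 12 mm thick, its centre 47 mm from the axis; shut, its underside lies on the rim.
- lid_knob (a point): Centre of the outer end face of the wooden lid knob (cylinder, 30 mm diameter, 23 mm long, standing on the middle of the lid). When the lid is shut it lies at canister frame (0, 0, 135) mm.
- bail_bar (a point): Middle of the bail's crossbar line, 98 mm from the pivot axis. The bail is a U of 6 mm steel wire: arms at +-53.5 mm in the canister's y, crossbar parallel to y, dipping 11 mm towards the pivot in its middle 20 mm to pass the lid knob. The bar's straight parts lie 20 to 53 mm to either side of this point; upright they are 153 mm above the table, 41 mm above the shut lid's flat top.
- bail_pivot (a point): Middle of the bail's pivot axis (along the canister's y): canister frame (0, 0, 55) mm. The arms sit on ears 54 mm out at +-y.
- scoop: Bamboo tea scoop, 190 mm long, 12 mm thick, flat underside, 35 to 70 g. Origin: underside, midway between the ends, near its centre of mass. Handle: straight bar 16 mm wide, reaching 95 mm along its own +y; head: shallow 36 x 62 mm tray centred 61 mm along -y. z up when right way up. Starts on the canister's rim, roughly along the canister's y; 75 mm along the handle is clear of lid and bail.
- tray: Shallow open tray of dark wood, outside 260 (its x) by 120 (its y) by 16 mm high, wall and floor 4 mm, fixed to the table. Origin: centre of its underside, on the table.
- wrapped_cake: Bystander: round tea cake in white paper, 136 mm diameter, 26 mm high. Origin: centre of its underside.
- stamp: Bystander: wooden hand stamp standing upright, 36 mm diameter, 72 mm high. Origin: centre of its underside.
- cup: Bystander: white ceramic cup, 70 mm rim diameter, 60 mm high. Origin: centre of its underside.
- bail (a joint): Angle of the wire bail, rad: 0 = lower stop, where it starts and is held by its spring: arms pointing to the canister's -x side, 0.70 rad above level (elevation = 0.70 + value). Pushed up and over towards +x the value grows, against up to about 7 N at the bar (square to the arms) at first; dead centre at 0.70, beyond it snaps by itself to its stop at 1.02, just past upright: clamped. Let go before 0.70, it falls back. Swing it over a shut lid only.
Mind the look-alikes: they are no part of the job. Of the things shaped like the scoop, the wooden one is meant.

How it is judged (in metres and radians):
On the way, in this order (a step that is already met when the one before it is completed fails the run):
1. the scoop lies flat in the tray, released (z of scoop in the frame of tray between -0.005 and 0.012 m and angle between scoop's own z axis and vertical below 0.15 rad and x of scoop in the frame of tray between -0.06 and 0.06 m and y of scoop in the frame of tray between -0.05 and 0.05 m and contact force between the fingers and scoop below 0.1 N), for 0.2 s.
2. the lid is fully shut, the bail not yet over (value of joint lid below 0.05 rad and value of joint bail below 0.7 rad), for 0.2 s.
3. the bail has been swung over centre to its stop (value of joint bail above 0.95 rad), for 0.2 s.
At the end, for the whole second after the job is handed in: The scoop lies at rest, flat (within 0.15 rad) and right way up on the tray's floor, its middle within 60 mm (along) and 50 mm (across) of the tray's middle; the lid is shut (joint lid below 0.05 rad); the bail is clamped (joint bail above 0.95 rad) (z of scoop in the frame of tray between -0.005 and 0.012 m and angle between scoop's own z axis and vertical below 0.15 rad and x of scoop in the frame of tray between -0.06 and 0.06 m and y of scoop in the frame of tray between -0.05 and 0.05 m and value of joint lid below 0.05 rad and value of joint bail above 0.95 rad and linear speed of scoop below 0.02 m/s); the robot touches nothing.
It fails at once if the scoop is dropped or thrown (moves faster than 0.7 m/s while not held) (linear speed of scoop above 0.7 m/s and contact force between the fingers and scoop below 0.1 N).
It fails at once if the bail is swung over centre while the lid is not shut (value of joint bail above 0.75 rad and value of joint lid above 0.15 rad).
It fails at once if a bystander (wrapped cake, stamp, cup) is moved by more than 30 mm or tipped (distance of any of wrapped_cake, stamp, cup from where it was at the start of the episode above 0.03 m or angle between any of wrapped_cake, stamp, cup's own z axis and vertical above 0.35 rad).
It also fails if it takes over 64 s, if anything falls off the work surface, if the arm or the gripper's body presses on something with over 40 N, if the wrist force passes 120 N, or if a joint passes its speed limit or range.

ROBOT

A 7-joint arm with a two-finger parallel gripper is mounted at the origin on the work surface. World frame = base frame: x ahead of the robot, y to its left, z up, the work surface at z = 0. Lengths are in mm, angles in rad, forces in N, time in s.
With the tool pointing down it reaches from about 425 to 1025 mm from the base axis. Payload 9.4 kg.
Tool frame: the origin (TCP) lies on the mounting face of the last link; the fingertips stand 186 mm ahead of it and the grasp point (between the pads) lies 167 mm ahead of it (arm.nose_length is the distance from the TCP to the fingertips, in mm); z points along the fingers, y is the line along which they close (so a half turn about z gives the same grasp; the last joint's range is limited). The gripper opens to 93 mm and grips with 3 to 60 N. Pads are 15 mm wide; open, the fingers measure 128 mm over their backs; the gripper's body (75 mm by 188 mm) begins 65 mm behind the grasp point.
Start: joints at [-1.253, 0.599, -0.003, 1.599, 0.002, 0.943, -0.08], TCP at [278.849, 669.229, 404.718] pointing down, gripper open.
Joint ranges: [-2.57, 2.57], [-0.35, 1.97], [-1.29, 1.29], [0.11, 2.56], [-1.05, 4.19], [0.11, 1.86], [-2.63, 2.63]. Speed limits (rad/s): [2.22, 2.22, 3.01, 3.01, 3.14, 3.14, 3.14].

INTERFACE

Orientations are given as a unit quaternion [w, x, y, z].
In Python, from bench import monitor, vision, finish_job, arm gives the robot as it stands. The module is installed in compiled form; this text tells all that it offers.
- The arm moves only by the tool carry_out, never from a script. Its argument "rows" is text: rows parted by semicolons, each of 7 numbers parted by spaces: the shift along the tool's x, y, z in cm, then the turn, a rotation vector about the tool's x, y, z in rad, then the finger opening in cm, from 0 to 9.3. In form: dx dy dz wx wy wz fingers; .... A call has 1 to 5 rows; each row is the pose to reach, as a shift and turn from the pose commanded when the call began, along the tool's axes at that moment; what a row does not reach only later rows make up. A row lasts 1/12 s, in which the tool goes at most 41.7 mm and 7.16 degrees, less where a joint would pass 70% of its speed; a pose out of reach is approached as far as the arm can. A call with a gripper value outside its range is refused whole. The fingers move at their own pace and stop on an object; the grip force is fixed at half the most. Time passes only in rows, so rows that repeat a pose let the fingers close. It gives the time, the measured TCP pose, the force, the opening and the grip force at its end, in the units of the state.
- monitor.state(): the state, without advancing time (a new reading comes with each control period).
- vision.get_image(name): name is "side" or "top" or "wrist"; returns (picture, depth): 384x512x3 uint8, red, green, blue; 384x512 float32, mm along the optical axis (not along the pixel's ray), 0 where there is no reading.
- vision.get_calibration(name): a dict with "fx", "fy", "cx", "cy" (pixels), "R" (3x3) and "t" (3): a world point X has camera coordinates R X + t. Camera axes: x right, y down, z forward; pixel columns grow to the right and rows downward; lengths in mm; the calibration is good to about 2 mm. A picture is of the moment at which its call begins: read the wrist's pose just before it. get_calibration takes no time and is no camera call; for the wrist camera it gives the pose at the moment of the call.
- finish_job(): hands the job in; it is judged then, once.
The state is a dict: "clock": time; "joint_pos": joint angles; "qvel": joint speeds; "effort": joint torques, N m; "eef_pos": TCP position; "orientation": TCP orientation; "contact_force": force on the tool from outside, world axes, zero at the start; "wrist_torque": the same for the moment, N m; "gripper_width": finger opening in mm; "finger_force": force on a finger pad.
Only numpy, scipy, OpenCV 4.12 (cv2) and the standard library are available. Lean on these libraries where they do the work, as an engineer would, in place of code of your own. Each camera call takes 0.05 s, during which the arm holds its last target. There are 200 camera calls.

## Working session

There is one attempt and no reset: what is moved stays moved. The work goes in short steps, Python scripts to look and compute and a tool call to move; the robot and the scene stay as the last step left them, time stands still between calls to the robot, and variables do not carry over. Pictures are saved under pics/ and viewed, at most 10 in all, crops included, and the job is handed in when it is done.

Besides the shell and the picture viewer there is one more tool, called after "Call:" in YAML: its name, and indented under it one key for each argument. carry_out: Moves the arm, as the interface text tells. Its arguments: {"type":"object","properties":{"rows":{"type":"string"}},"required":["rows"]}

```bash
mkdir -p pics && python3 - <<'E'
from bench import monitor, vision
import cv2, numpy as np
s=monitor.state();print(s)
for n in ["top","side"]:
    im,d=vision.get_image(n);cv2.imwrite(f"pics/{n}0.png",im[:,:,::-1]);np.savez(f"{n}0.npz",im=im,d=d,**vision.get_calibration(n))
    print(vision.get_calibration(n))
E
```

```text
{'clock': 0.0, 'joint_pos': array([-1.25269912,  0.60013031, -0.00253748,  1.6001015 ,  0.00180197,
        0.94290486, -0.07980365]), 'qvel': array([-0.00110637,  0.0007857 , -0.00071081,  0.00091452, -0.00085331,
       -0.00029225, -0.00062207]), 'effort': array([-3.62235528e-05, -7.65060639e+01,  1.49673365e+00, -2.52349055e+01,
       -5.25337178e-02,  1.70192309e-02,  1.66391460e-04]), 'eef_pos': array([278.77150359, 669.05502202, 403.86622553]), 'orientation': array([-7.87045949e-05,  1.96093948e-01,  9.80584810e-01, -7.66943597e-04]), 'contact_force': array([ 0.69607999, -0.32914707, -0.72139701]), 'wrist_torque': array([ 0.03224754,  0.02594401, -0.03689073]), 'finger_force': 0.0, 'gripper_width': 92.98367171160014}
{'fx': 422.32183956220956, 'fy': 422.32183956220956, 'cx': 254.79886100085855, 'cy': 192.315405012926, 'R': array([[-0.0152552 , -0.99977556,  0.01470059],
       [-0.98396637,  0.01239782, -0.17792267],
       [ 0.17770048, -0.01717914, -0.98393466]]), 't': array([-27.95452832, 545.29248999, 954.78983171])}
{'fx': 366.9874736322939, 'fy': 366.9874736322939, 'cx': 250.3960957960988, 'cy': 191.31577610101218, 'R': array([[-0.81725333, -0.57593054, -0.02002514],
       [-0.41856876,  0.61712222, -0.66630351],
       [ 0.3961025 , -0.53615687, -0.74541172]]), 't': array([428.68517377, 290.86844027, 682.90034441])}
```

View pics/top0.png

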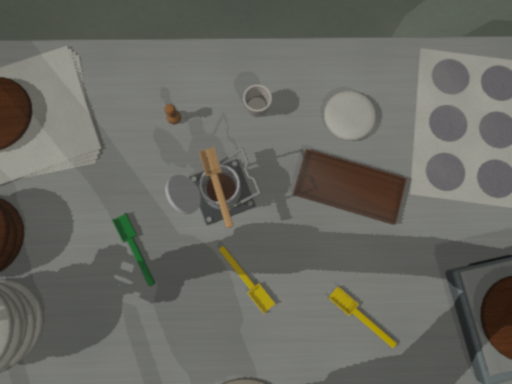

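View pics/side0.png

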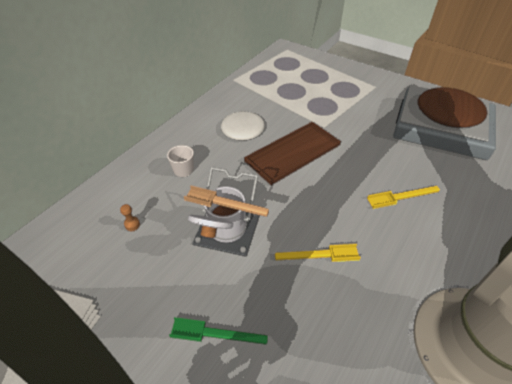

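The top view shows four scoop-shaped things: orange-brown wood across the canister (218,188), green (135,250), yellow (247,280) and yellow (362,318). Only the one on the canister looks wooden and lies on the mouth, so it should be the bamboo one. The lid is at (182,193) to the left, the bail at (250,170) to the right and the tray at (350,185). I'll confirm in a crop and measure.

```bash
cat > h.py <<'E'
import numpy as np, cv2
def load(n):
    z=np.load(n);return z
def ray(c,px,z):
    """pixels Nx2 -> world points on plane z"""
    px=np.atleast_2d(px).astype(float)
    v=np.c_[(px[:,0]-c['cx'])/c['fx'],(px[:,1]-c['cy'])/c['fy'],np.ones(len(px))]@c['R']
    o=-c['R'].T@c['t'];return o+v*((z-o[2])/v[:,2])[:,None]
def cloud(c,d):
    r,q=np.indices(d.shape);P=np.stack([(q-c['cx'])/c['fx']*d,(r-c['cy'])/c['fy']*d,d],-1)
    return (P-c['t'])@c['R']
def proj(c,X):
    p=np.atleast_2d(X)@c['R'].T+c['t'];return np.c_[p[:,0]/p[:,2]*c['fx']+c['cx'],p[:,1]/p[:,2]*c['fy']+c['cy']]
E
python3 - <<'E'
from h import *
t=load('top0.npz');im=t['im'];d=t['d'];c={k:t[k] for k in['fx','fy','cx','cy','R','t']}
P=cloud(c,d)
hsv=cv2.cvtColor(im,cv2.COLOR_RGB2HSV)
roi=np.zeros(d.shape,bool);roi[140:235,190:245]=1
m=roi&(hsv[...,1]>110)&(hsv[...,2]>110)
m2=(m*255).astype(np.uint8);n,l,st,ce=cv2.connectedComponentsWithStats(m2);k=1+st[1:,4].argmax();m=l==k
ys,xs=np.nonzero(m);print('scoop px',st[k],'z med',np.median(P[m][:,2]),np.percentile(P[m][:,2],[5,50,95]))
W=ray(c,np.c_[xs,ys],112)[:,:2]
mu=W.mean(0);u=np.linalg.svd(W-mu)[2][0] if 0 else np.linalg.eigh(np.cov((W-mu).T))[1][:,1]
if u[0]>0:u=-u
s=(W-mu)@u;mid=mu+u*(s.max()+s.min())/2;v=np.array([-u[1],u[0]])
print('len',np.ptp(s),'mid',mid,'dir',u,'ang',np.arctan2(u[1],u[0]))
h=(s>s.max()-60);hw=W[h];print('handle dir',np.linalg.eigh(np.cov(hw.T))[1][:,1],'handle mean',hw.mean(0))
# tray
roi=np.zeros(d.shape,bool);roi[140:230,285:415]=1
m=roi&(im[...,0]<110)&(im[...,0]>1.35*im[...,2].astype(float))
cn=max(cv2.findContours((m*255).astype(np.uint8),0,2)[0],key=cv2.contourArea)
b=cv2.boxPoints(cv2.minAreaRect(ray(c,cn[:,0,:],16)[:,:2].astype(np.float32)));print('tray',b,b.mean(0),np.linalg.norm(b[0]-b[1]),np.linalg.norm(b[1]-b[2]))
# heights
for nm,(a,e) in dict(lid=(182,193),cake=(350,115),cup=(257,99),stamp=(172,114),plate=(210,212),table=(280,230)).items(): print(nm,P[e,a].round(1))
big=cv2.resize(im[125:240,140:300],None,fx=5,fy=5,interpolation=cv2.INTER_CUBIC)
cv2.imwrite('pics/crop0.png',big[:,:,::-1])
E
```

```text
scoop px [201 149  31  78 600] z med 110.07535140025067 [101.36317822 110.0753514  114.49926343]
len 178.80266297289978 mid [545.73548958  48.01977431] dir [-0.96100349 -0.27653625] ang -2.861404730897264
handle dir [-0.958008   -0.28674147] handle mean [489.13145827  31.17845148]
tray [[ 468.09613 -376.6934 ]
 [ 583.278   -413.21527]
 [ 661.3973  -166.84445]
 [ 546.2154  -130.32257]] [ 564.7467  -271.76892] 120.83341 258.4593
lid [529.1 122.9 138.9]
cake [ 744.7 -279.6   25.1]
cup [797.9 -45.8   5.2]
stamp [742.5 164.5  49.2]
plate [504.4  74.2   9.4]
table [458.9 -97.   -0.7]
```

View pics/crop0.png

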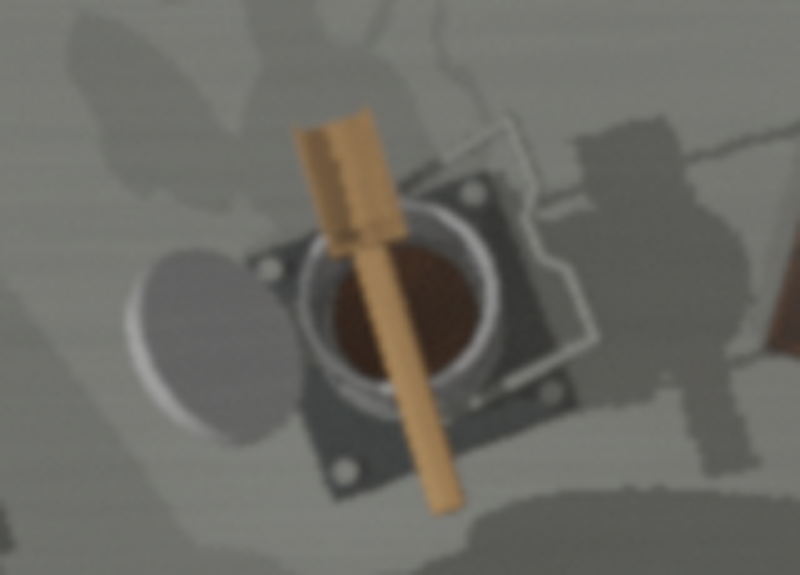

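The crop shows a wooden-coloured scoop, right way up, with its head at crop (350,180) and handle end at (447,505). It is the bamboo one; the others are green and yellow plastic. Next I'll work out the canister frame and the grasp.

```bash
cat >> h.py <<'E'
from scipy.spatial.transform import Rotation as Rn
def down(yaw): # tool y at world angle yaw, z down
    y=np.array([np.cos(yaw),np.sin(yaw),0]);z=np.array([0,0,-1.]);return np.c_[np.cross(y,z),y,z]
def rel(s,p,R):
    """row numbers from the present pose to tip-independent TCP pose p,R"""
    o=s['orientation'];R0=Rn.from_quat([o[1],o[2],o[3],o[0]]).as_matrix()
    return (R0.T@(np.array(p)-s['eef_pos'])/10).round(2),Rn.from_matrix(R0.T@R).as_rotvec().round(3)
E
python3 - <<'E'
from h import *
t=load('top0.npz');im=t['im'];d=t['d'];c={k:t[k] for k in['fx','fy','cx','cy','R','t']}
cr=lambda a:np.array(a)/5+[140,125]-.4
pl=ray(c,cr([(248,258),(488,172),(578,405),(335,500)]),8)[:,:2];print('plate',pl.round(),pl.mean(0))
ex=pl[0]+pl[3]-pl[1]-pl[2];ey=pl[2]+pl[3]-pl[0]-pl[1];print('x ang',np.arctan2(ex[1],ex[0]),'y ang-90',np.arctan2(ey[1],ey[0])-np.pi/2)
b=ray(c,cr([(508,118),(598,338)]),118)[:,:2];print('bar',b,b.mean(0),np.linalg.norm(b[0]-b[1]))
rim=ray(c,cr([(400,295)]),100)[0,:2];print('rim',rim)
print('handle end, head end',ray(c,cr([(447,510),(333,120)]),112)[:,:2])
P=cloud(c,d)
# lid plane
mask=np.zeros(d.shape,np.uint8);cv2.ellipse(mask,(184,194),(10,14),0,0,360,255,-1)
Q=P[mask>0];m=Q.mean(0);n=np.linalg.svd(Q-m)[2][2];print('lid',m,n,'angle from up',np.arccos(abs(n[2])))
E
```

```text
plate [[595. 126.]
 [638.   7.]
 [519. -37.]
 [474.  82.]] [556.41759244  44.6546128 ]
x ang 1.9237434215027114 y ang-90 -4.3640596865689965
bar [[633.77651472  -5.25418252]
 [532.54489503 -44.08811459]] [583.16070488 -24.67114856] 108.42469785715241
rim [556.67760146  44.59147531]
handle end, head end [[457.85719175  23.25266304]
 [635.45400434  74.05400239]]
lid [526.36443223 117.94063392 142.49347349] [ 0.03440195 -0.99169411 -0.12393262] angle from up 1.4465442425458428
```

```bash
python3 - <<'E'
from h import *
from bench import monitor
s=monitor.state()
print(rel(s,(478,28.3,380),down(np.radians(-73.6))))
E
```

```text
(array([-43.03, -51.49,   2.47]), array([-0.000e+00,  2.000e-03,  2.461e+00]))
```

Call:
carry_out:
  rows: "-43 -51.5 2.5 0 0 2.46 6;-43 -51.5 2.5 0 0 2.46 6;-43 -51.5 2.5 0 0 2.46 6;-43 -51.5 2.5 0 0 2.46 6;-43 -51.5 2.5 0 0 2.46 6"

```text
clock: 0.52
eef_pos: [340.7, 468.3, 396.7]
orientation: [0.0, 0.491, 0.871, -0.0]
contact_force: [-0.1, 0.5, 0.7]
gripper_width: 64.5
finger_force: 0.0
```

```bash
cat > g.py <<'E'
import sys
from h import *
from bench import monitor
s=monitor.state();a=[float(x) for x in sys.argv[1:5]]
print(s['clock'],s['eef_pos'].round(1),s['contact_force'].round(1),s['gripper_width'].round(1),rel(s,a[:3],down(np.radians(a[3]))))
E
python3 g.py 478 28.3 380 -73.6
```

```text
Traceback (most recent call last):
  File "g.py", line 5, in <module>
    print(s['clock'],s['eef_pos'].round(1),s['contact_force'].round(1),s['gripper_width'].round(1),rel(s,a[:3],down(np.radians(a[3]))))
                                                                       ^^^^^^^^^^^^^^^^^^^^^^^^
AttributeError: 'float' object has no attribute 'round'
```

```bash
sed -i "s/s\['gripper_width'\].round(1)/round(s['gripper_width'],1)/" g.py; python3 g.py 478 28.3 380 -73.6
```

```text
0.5167 [340.7 468.3 396.7] [-0.1  0.5  0.7] 64.5 (array([-44.74, -11.07,   1.68]), array([-0.   ,  0.   ,  1.829]))
```

Call:
carry_out:
  rows: "-44.7 -11.1 1.7 0 0 1.83 5;-44.7 -11.1 1.7 0 0 1.83 5;-44.7 -11.1 1.7 0 0 1.83 5;-44.7 -11.1 1.7 0 0 1.83 5;-44.7 -11.1 1.7 0 0 1.83 5"

```text
clock: 0.93
eef_pos: [403.6, 270.0, 389.3]
orientation: [-0.0, 0.735, 0.678, 0.0]
contact_force: [1.4, 0.9, 0.3]
gripper_width: 50.1
finger_force: 0.0
```

Call:
carry_out:
  rows: "-23.4 9.4 0.9 0 0 1.2 5;-23.4 9.4 0.9 0 0 1.2 5;-23.4 9.4 0.9 0 0 1.2 5;-23.4 9.4 0.9 0 0 1.2 5;-23.4 9.4 0.9 0 0 1.2 5"

```text
clock: 1.35
eef_pos: [466.8, 71.7, 381.9]
orientation: [-0.0, 0.908, 0.42, 0.0]
contact_force: [0.5, 0.8, 0.4]
gripper_width: 50.2
finger_force: 0.0
```

```bash
python3 g.py 478 28.3 350 -73.6
```

```text
1.35 [466.8  71.7 381.9] [0.5 0.8 0.4] 50.2 (array([-2.58,  3.67,  3.19]), array([-0.  , -0.  ,  0.58]))
```

Call:
carry_out:
  rows: "-2.6 3.7 3.2 0 0 0.58 5;-2.6 3.7 3.2 0 0 0.58 5;-2.6 3.7 3.2 0 0 0.58 5;-2.6 3.7 3.2 0 0 0.58 5;-2.6 3.7 3.2 0 0 0.58 5"

```text
clock: 1.77
eef_pos: [478.3, 29.3, 349.5]
orientation: [0.0, 0.99, 0.141, -0.0]
contact_force: [-0.5, 1.4, -0.5]
gripper_width: 50.1
finger_force: 0.0
```

```bash
python3 g.py 478 28.3 287 -73.6; python3 - <<'E'
from h import *
from bench import vision
c=vision.get_calibration('wrist');im,d=vision.get_image('wrist');np.savez('w1.npz',im=im,d=d,**c)
hsv=cv2.cvtColor(im,cv2.COLOR_RGB2HSV)
m=((hsv[...,0]>5)&(hsv[...,0]<22)&(hsv[...,1]>100)&(hsv[...,2]>90)).astype(np.uint8)*255
n,l,st,ce=cv2.connectedComponentsWithStats(m);k=1+st[1:,4].argmax();ys,xs=np.nonzero(l==k);print(st[k])
W=ray(c,np.c_[xs,ys],112)[:,:2]
h=W[W[:,0]<510];u=np.linalg.eigh(np.cov(h.T))[1][:,1];print('handle',h.mean(0),u,'end',h[:,0].min())
cv2.imwrite('pics/w1.png',im[:,:,::-1])
E
```

```text
1.7667 [478.3  29.3 349.5] [-0.5  1.4 -0.5] 50.1 (array([-0.05,  0.09,  6.25]), array([ 0.   ,  0.001, -0.003]))
[ 145  329  344   25 6887]
handle [359.09122305 -70.47932219] [-0.29084209  0.95677107] end 296.2330176690342
```

View pics/w1.png

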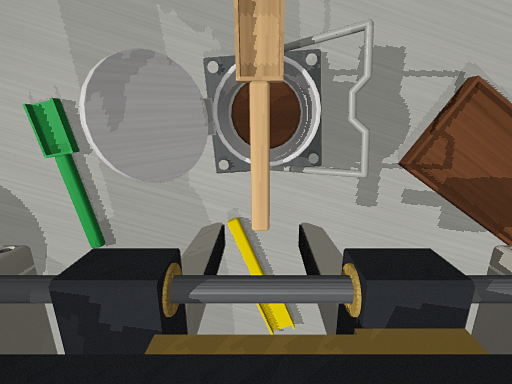

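The wrist picture shows the handle at column 261, running from row 82 to its end at row 230. It is centred between the fingers (222 and 300) and aligned with them. I'll refine from the handle pixels only.

```bash
python3 - <<'E'
from h import *
t=load('w1.npz');im=t['im'];c={k:t[k] for k in['fx','fy','cx','cy','R','t']}
hsv=cv2.cvtColor(im,cv2.COLOR_RGB2HSV)
m=((hsv[...,0]>5)&(hsv[...,0]<22)&(hsv[...,1]>60)&(hsv[...,2]>140)).astype(np.uint8);m[:90]=0;m[240:]=0;m[:,:240]=0;m[:,285:]=0
ys,xs=np.nonzero(m)
W=ray(c,np.c_[xs,ys],112)[:,:2];mu=W.mean(0);u=np.linalg.eigh(np.cov(W.T))[1][:,1];u*=-np.sign(u[0]);s=(W-mu)@u
end=mu+u*s.max();print(mu,u,'end',end,'origin',end-95*u,'at73',end-22*u, np.degrees(np.arctan2(u[1],u[0]))+360)
r=ray(c,[[267,112]],100);print('rim',r)
print(cloud(c,t['d'])[[120,160,200],[261,261,261]])
E
```

```text
[518.69981969  43.33471949] [-0.95893628 -0.28362159] end [459.54844117  25.8397008 ] origin [550.64738793  52.78375207] at73 [480.64503937  32.07937583] 196.47647214044272
rim [[557.31230902  47.91466374 100.        ]]
[[549.83640947  50.89609002 112.0838044 ]
 [519.39865861  42.04073708 111.39974457]
 [486.5619282   32.48713857 112.11344938]]
```

```bash
python3 g.py 480 30.5 288 -73.5
```

```text
1.8167 [478.3  29.7 349.5] [-0.1  0.4  0.4] 50.2 (array([ 0.19, -0.03,  6.15]), array([ 0.   ,  0.001, -0.007]))
```

Call:
carry_out:
  rows: "0.2 0 2.5 0 0 0 5;0.2 0 4.5 0 0 0 5;0.2 0 5.7 0 0 0 5;0.2 0 6.15 0 0 0 5;0.2 0 6.15 0 0 0 5"

```text
clock: 2.23
eef_pos: [480.0, 30.4, 287.6]
orientation: [0.0, 0.989, 0.146, -0.001]
contact_force: [0.2, -0.1, 0.6]
gripper_width: 49.7
finger_force: 0.0
```

Call:
carry_out:
  rows: "0 0 0 0 0 0 3;0 0 0 0 0 0 1.5;0 0 0 0 0 0 0.5;0 0 0 0 0 0 0.5;0 0 0 0 0 0 0.5"

```text
clock: 2.65
eef_pos: [480.3, 30.6, 288.8]
orientation: [-0.0, 0.989, 0.146, 0.0]
contact_force: [0.4, 0.8, 0.2]
gripper_width: 21.7
finger_force: 0.0
```

Call:
carry_out:
  rows: "0 0 0 0 0 0 0.5;0 0 -0.3 0 0 0 0.5;0 0 -1 0 0 0 0.5;0 0 -2 0 0 0 0.5;0 0 -3 0 0 0 0.5"

```text
clock: 3.07
eef_pos: [480.1, 30.3, 319.1]
orientation: [0.0, 0.989, 0.145, -0.0]
contact_force: [0.4, -0.7, 0.6]
gripper_width: 15.5
finger_force: 30.0
```

```bash
python3 - <<'E'
from h import *
from bench import vision
c=vision.get_calibration('wrist');im,d=vision.get_image('wrist');np.savez('w2.npz',im=im,d=d,**c)
cv2.imwrite('pics/w2.png',im[:,:,::-1])
P=cloud(c,d)
print([P[r,261].round(1) for r in (10,40,70,100,130,160,190)])
E
```

```text
[array([606.7,  69. , 133.2]), array([593.3,  65. , 131.2]), array([576.9,  60.1, 140.4]), array([562. ,  55.6, 140.9]), array([546.3,  50.9, 141.4]), array([530. ,  46. , 143.6]), array([512.3,  40.7, 142.5])]
```

View pics/w2.png

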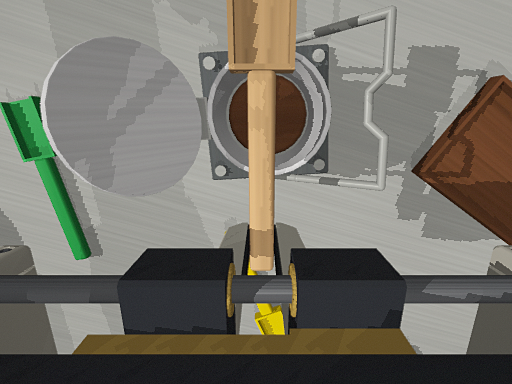

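The picture shows the scoop held in the pads at (261,250), level and lifted off the rim. I'll carry it to the tray.

```bash
python3 g.py 480 30 380 -73.5;python3 g.py 542.5 -341.5 380 -17.6
```

```text
3.1167 [480.5  30.1 320.6] [ 0.6 -0.5  0.1] 15.8 (array([-0.04, -0.  , -5.94]), array([ 0.   , -0.002,  0.003]))
3.1167 [480.5  30.1 320.6] [ 0.6 -0.5  0.1] 15.8 (array([-4.73, 37.38, -5.95]), array([ 0.001, -0.001, -0.972]))
```

Call:
carry_out:
  rows: "0 0 -2.5 0 0 0 0.5;0 1 -5 0 0 0 0.5;-0.4 3.5 -5.9 0 0 -0.07 0.5;-0.8 6.5 -5.9 0 0 -0.15 0.5;-1.2 9.5 -5.9 0 0 -0.24 0.5"

```text
clock: 3.53
eef_pos: [496.3, -64.2, 378.5]
orientation: [0.0, 0.964, 0.266, 0.001]
contact_force: [0.2, 0.8, 0.1]
gripper_width: 15.3
finger_force: 30.0
```

```bash
python3 g.py 542.5 -341.5 380 -17.6
```

```text
3.5333 [496.3 -64.2 378.5] [0.2 0.8 0.1] 15.3 (array([-10.26,  26.18,  -0.15]), array([ 0.002, -0.001, -0.725]))
```

Call:
carry_out:
  rows: "-1.1 2.9 0 0 0 -0.08 0.5;-2.3 5.8 0 0 0 -0.16 0.5;-3.4 8.7 0 0 0 -0.25 0.5;-4.6 11.6 0 0 0 -0.33 0.5;-5.7 14.5 0 0 0 -0.41 0.5"

```text
clock: 3.95
eef_pos: [520.3, -219.5, 377.7]
orientation: [0.0, 0.89, 0.455, 0.0]
contact_force: [-1.0, 0.6, -0.6]
gripper_width: 15.6
finger_force: 30.0
```

```bash
python3 g.py 542.5 -341.5 320 -17.6
```

```text
3.95 [ 520.3 -219.5  377.7] [-1.   0.6 -0.6] 15.6 (array([-8.59,  8.94,  5.77]), array([ 0.   ,  0.   , -0.318]))
```

Call:
carry_out:
  rows: "-2 2 0.5 0 0 -0.08 0.5;-4 4.2 1.5 0 0 -0.16 0.5;-6.2 6.4 3 0 0 -0.24 0.5;-8 8.3 4.5 0 0 -0.3 0.5;-8.6 8.9 5.8 0 0 -0.32 0.5"

```text
clock: 4.37
eef_pos: [541.4, -344.2, 319.1]
orientation: [0.001, 0.808, 0.59, -0.001]
contact_force: [0.1, -0.7, -0.4]
gripper_width: 15.3
finger_force: 30.0
```

```bash
python3 g.py 542.5 -341.5 194 -17.6;  python3 - <<'E'
from h import *
from bench import vision
im,d=vision.get_image('top');c=vision.get_calibration('top')
cv2.imwrite('pics/t2.png',cv2.resize(im[100:290,250:450],None,fx=3,fy=3)[:,:,::-1])
c=vision.get_calibration('wrist');im,d=vision.get_image('wrist');P=cloud(c,d)
print([P[r,261].round(1) for r in (10,40,100,130,160,190)])
E
```

```text
4.3667 [ 541.4 -344.2  319.1] [ 0.1 -0.7 -0.4] 15.3 (array([ 0.33,  0.  , 12.51]), array([ 0.002,  0.003, -0.002]))
[array([ 580.4, -217.3,  130.5]), array([ 576. , -231.1,  130.4]), array([ 566.2, -261.8,  139.7]), array([ 561.2, -277.2,  140. ]), array([ 555.9, -293.6,  140.2]), array([ 550.3, -311.3,  139.4])]
```

View pics/t2.png

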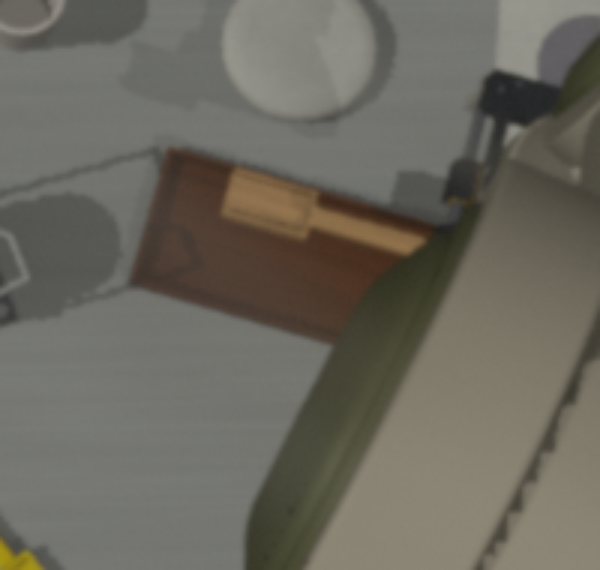

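The crop shows the scoop, head at (270,203), level and parallel to the tray; the offset is parallax from its height. I'll lower it.

Call:
carry_out:
  rows: "0.3 0 2.5 0 0 0 0.5;0.3 0 5.5 0 0 0 0.5;0.3 0 8.5 0 0 0 0.5;0.3 0 10.5 0 0 0 0.5;0.3 0 11.4 0 0 0 0.5"

```text
clock: 4.88
eef_pos: [542.6, -335.0, 203.7]
orientation: [-0.001, 0.807, 0.59, -0.0]
contact_force: [-0.8, -0.3, -0.5]
gripper_width: 15.7
finger_force: 30.0
```

Call:
carry_out:
  rows: "0 0 0.2 0 0 0 0.5;0 0 0.4 0 0 0 0.5;0 0 0.6 0 0 0 0.5;0 0 0.75 0 0 0 0.5;0 0 0.85 0 0 0 0.5"

```text
clock: 5.3
eef_pos: [543.1, -337.0, 197.9]
orientation: [0.001, 0.808, 0.59, 0.0]
contact_force: [-0.1, 0.8, -0.1]
gripper_width: 15.4
finger_force: 30.0
```

```bash
python3 g.py 542.5 -341.5 194 -17.6;  python3 - <<'E'
from h import *
from bench import vision
c=vision.get_calibration('wrist');im,d=vision.get_image('wrist');P=cloud(c,d)
print([P[r,261].round(1) for r in (10,40,100,130,160,190)])
E
```

```text
5.3 [ 543.1 -337.   197.9] [-0.1  0.8 -0.1] 15.4 (array([-0.45,  0.08,  0.39]), array([ 0.002,  0.   , -0.002]))
[array([ 583.3, -210. ,   11.1]), array([ 578.9, -223.9,   10.9]), array([ 569. , -254.8,   20.2]), array([ 564. , -270.4,   20. ]), array([ 558.8, -286.8,   21. ]), array([ 553.2, -304.2,   21.3])]
```

Call:
carry_out:
  rows: "0 0 0.1 0 0 0 0.5;0 0 0.2 0 0 0 0.5;0 0 0.3 0 0 0 0.5;0 0 0.36 0 0 0 0.5;0 0 0.36 0 0 0 0.5"

```text
clock: 5.77
eef_pos: [542.7, -336.9, 193.1]
orientation: [-0.0, 0.808, 0.59, -0.0]
contact_force: [0.4, -0.1, -0.9]
gripper_width: 15.5
finger_force: 30.0
```

```bash
python3 g.py 542.5 -341.5 194 -17.6;  python3 - <<'E'
from h import *
from bench import vision
c=vision.get_calibration('wrist');im,d=vision.get_image('wrist');P=cloud(c,d)
print([P[r,261].round(1) for r in (10,40,100,130,160,190)])
E
```

```text
5.7667 [ 542.7 -336.9  193.1] [ 0.4 -0.1 -0.9] 15.5 (array([-0.44,  0.12, -0.09]), array([-0.   , -0.   , -0.002]))
[array([ 582.8, -209.3,    4.7]), array([ 578.1, -224.2,    8.1]), array([ 568.3, -254.6,   16. ]), array([ 563.4, -270.1,   16.8]), array([ 558.1, -286.5,   16.6]), array([ 552.6, -303.9,   17.1])]
```

Top is at 16–17 mm, so it is on the floor. Release and retreat.

Call:
carry_out:
  rows: "0 0 0.03 0 0 0 0.8;0 0 0.03 0 0 0 1.6;0 0 0.03 0 0 0 2.4;0 0 0.03 0 0 0 3.4;0 0 0.03 0 0 0 4"

```text
clock: 6.23
eef_pos: [542.8, -336.9, 193.0]
orientation: [0.0, 0.807, 0.59, 0.0]
contact_force: [0.7, 0.3, -0.5]
gripper_width: 31.1
finger_force: 0.0
```

Call:
carry_out:
  rows: "0 0 -0.5 0 0 0 4;0 0 -2 0 0 0 4;0 0 -5 0 0 0 4;0 0 -9 0 0 0 4;0 0 -13 0 0 0 4"

```text
clock: 6.65
eef_pos: [542.3, -336.8, 324.0]
orientation: [-0.001, 0.808, 0.59, -0.0]
contact_force: [1.1, 0.1, -0.2]
gripper_width: 40.3
finger_force: 0.0
```

```bash
python3 g.py 542.5 -341.5 350 -17.6;  python3 - <<'E'
from h import *
from bench import vision
c=vision.get_calibration('wrist');im,d=vision.get_image('wrist');P=cloud(c,d)
print([P[r,261].round(1) for r in (10,40,100,130,160,190)])
cv2.imwrite('pics/w3.png',im[:,:,::-1])
E
```

```text
6.65 [ 542.3 -336.8  324. ] [ 1.1  0.1 -0.2] 40.3 (array([-0.45,  0.15, -2.6 ]), array([-0.002, -0.   , -0.002]))
[array([ 595.5, -165.7,    4.8]), array([ 587.5, -190.8,    5.4]), array([ 570. , -245.7,   15.7]), array([ 560.8, -274.2,   15.4]), array([ 551.2, -304.3,   16.9]), array([ 540.9, -336.6,   15.6])]
```

View pics/w3.png

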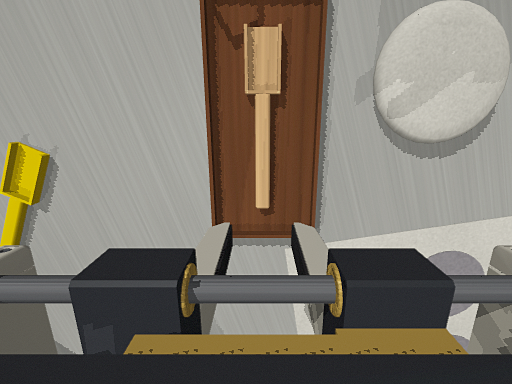

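The scoop lies flat at (262,115), centred in the tray and released, with the bystanders untouched. Next is the lid: closed fingers behind it, tool x along canister +x.

```bash
python3 g.py 504.9 186.2 416 20.2
```

```text
6.7 [ 543.6 -338.4  332.2] [ 1.7 -1.6  5. ] 40.2 (array([ 48.77, -19.62,  -8.62]), array([ 0.008,  0.004, -0.663]))
```

Call:
carry_out:
  rows: "4 -1.6 -4.5 0 0 -0.1 0;7 -2.8 -8.6 0 0 -0.22 0;10.5 -4.2 -8.6 0 0 -0.34 0;14 -5.6 -8.6 0 0 -0.46 0;17.5 -7 -8.6 0 0 -0.58 0"

```text
clock: 7.12
eef_pos: [529.7, -159.3, 410.6]
orientation: [0.002, 0.603, 0.798, 0.001]
contact_force: [1.3, 0.6, -0.1]
gripper_width: 11.2
finger_force: 0.0
```

```bash
python3 g.py 504.9 186.2 416 20.2
```

```text
7.1167 [ 529.7 -159.3  410.6] [ 1.3  0.6 -0.1] 11.2 (array([33.92,  7.02, -0.58]), array([ 0.003,  0.002, -0.077]))
```

Call:
carry_out:
  rows: "3.9 0.8 -0.6 0 0 -0.08 0;7.8 1.6 -0.6 0 0 -0.08 0;11.7 2.4 -0.6 0 0 -0.08 0;15.6 3.2 -0.6 0 0 -0.08 0;19.5 4 -0.6 0 0 -0.08 0"

```text
clock: 7.53
eef_pos: [515.8, 39.8, 415.0]
orientation: [0.0, 0.573, 0.82, 0.0]
contact_force: [-0.1, -0.2, 0.4]
gripper_width: 0.7
finger_force: 0.0
```

```bash
python3 g.py 504.9 186.2 416 20.2
```

```text
7.5333 [515.8  39.8 415. ] [-0.1 -0.2  0.4] 0.7 (array([14.13,  4.01, -0.1 ]), array([ 0.001,  0.   , -0.002]))
```

Call:
carry_out:
  rows: "3.5 1 0 0 0 0 0;7 2 0 0 0 0 0;10.5 3 0 0 0 0 0;13.5 4 0 0 0 0 0;14.2 4 0 0 0 0 0"

```text
clock: 7.95
eef_pos: [504.6, 190.8, 414.7]
orientation: [-0.0, 0.57, 0.822, 0.001]
contact_force: [1.0, 0.1, -0.8]
gripper_width: -0.1
finger_force: 0.0
```

Call:
carry_out:
  rows: "0 0 2.5 0 0 0 0;0 0 5 0 0 0 0;0 0 7 0 0 0 0;0 0 7.4 0 0 0 0;0 0 7.4 0 0 0 0"

```text
clock: 8.37
eef_pos: [505.0, 184.6, 339.7]
orientation: [-0.0, 0.573, 0.82, -0.001]
contact_force: [-0.5, -0.2, 0.1]
gripper_width: 0.3
finger_force: 0.0
```

```bash
python3 g.py 504.9 186.2 341 20.2; python3 - <<'E'
from h import *
from bench import vision
c=vision.get_calibration('wrist');im,d=vision.get_image('wrist')
cv2.imwrite('pics/w4.png',im[:,:,::-1])
P=cloud(c,d)
C=np.array([556.7,45.5]);ex=np.array([-.345,.938]);ey=np.array([-.938,-.345])
Q=np.stack([(P[...,:2]-C)@ex,(P[...,:2]-C)@ey,P[...,2]],-1)
m=(d>0)&(abs(Q[...,1])<10)&(Q[...,0]>-120)&(Q[...,0]<118)&(Q[...,2]>60)&(Q[...,2]<230)
X=Q[m]
for a in range(-60,118,8):
    b=X[(X[:,0]>=a)&(X[:,0]<a+8)]
    if len(b):print(a,len(b),np.percentile(b[:,2],[2,50,98]).round(0))
E
```

```text
8.3667 [505.  184.6 339.7] [-0.5 -0.2  0.1] 0.3 (array([ 0.15,  0.05, -0.13]), array([-0.002,  0.001, -0.002]))
44 30 [ 97. 100. 101.]
60 6 [112. 113. 113.]
68 6 [129. 129. 130.]
```

View pics/w4.png

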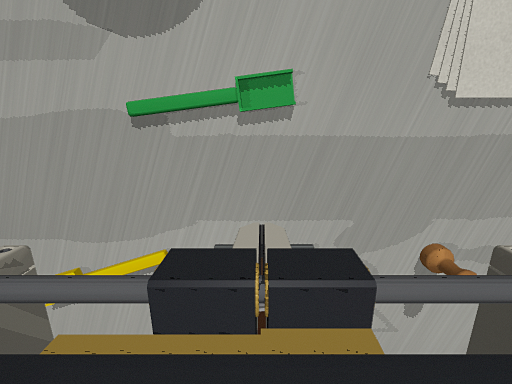

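Call:
carry_out:
  rows: "-2.0 0 0 0 0 0 0;-2.8 0 -0.5 0 0 0 0;-3.6 0 -1.3 0 0 0 0;-4.4 0 -1.8 0 0 0 0;-5.2 0 -2.2 0 0 0 0"

```text
clock: 8.83
eef_pos: [523.3, 136.1, 364.3]
orientation: [0.0, 0.573, 0.82, 0.001]
contact_force: [-1.6, 4.0, 4.5]
gripper_width: 0.5
finger_force: 2.3
```

```bash
cat >> g.py <<'E'
C=np.array([556.7,45.5]);e=s['eef_pos'];ex=np.array([-.345,.938]);ey=np.array([-.938,-.345])
f=s['contact_force'];print('canister x,y',((e[:2]-C)@ex).round(1),((e[:2]-C)@ey).round(1),'tip z',(e[2]-186).round(1),'Fx,Fz',(f[:2]@ex).round(1),f[2].round(1))
E
python3 g.py 504.9 186.2 341 20.2
```

```text
8.8333 [523.3 136.1 364.3] [-1.6  4.   4.5] 0.5 (array([ 5.34, -0.01,  2.34]), array([ 0.002, -0.001, -0.002]))
canister x,y 96.5 0.1 tip z 178.3 Fx,Fz 4.3 4.5
```

Call:
carry_out:
  rows: "-0.9 0 -0.2 0 0 0 0;-1.8 0 -0.4 0 0 0 0;-2.7 0 -0.6 0 0 0 0;-3.6 0 -0.7 0 0 0 0;-4.4 0 -0.7 0 0 0 0"

```text
clock: 9.25
eef_pos: [538.6, 93.9, 369.5]
orientation: [0.0, 0.573, 0.82, -0.0]
contact_force: [-0.2, 1.3, -0.5]
gripper_width: 0.6
finger_force: 0.7
```

```bash
python3 g.py 504.9 186.2 341 20.2
```

```text
9.25 [538.6  93.9 369.5] [-0.2  1.3 -0.5] 0.6 (array([9.83, 0.  , 2.84]), array([ 0.   ,  0.   , -0.002]))
canister x,y 51.6 0.3 tip z 183.5 Fx,Fz 1.2 -0.5
```

Call:
carry_out:
  rows: "-1.0 0 0 0 0 0 0;-2.5 0 0.4 0 0 0 0;-4 0 1.1 0 0 0 0;-5.4 0 2.1 0 0 0 0;-6.5 0 3.3 0 0 0 0"

```text
clock: 9.67
eef_pos: [560.9, 32.1, 336.1]
orientation: [0.0, 0.573, 0.819, -0.0]
contact_force: [0.3, 0.1, 1.1]
gripper_width: 0.3
finger_force: 0.5
```

```bash
python3 g.py 504.9 186.2 341 20.2
```

```text
9.6667 [560.9  32.1 336.1] [0.3 0.1 1.1] 0.3 (array([16.4 ,  0.02, -0.5 ]), array([ 0.   ,  0.001, -0.003]))
canister x,y -14.0 0.6 tip z 150.1 Fx,Fz -0.0 1.1
```

Call:
carry_out:
  rows: "-0.5 0 0.7 0 0 0 0;-0.9 0 1.4 0 0 0 0;-1.2 0 2.0 0 0 0 0;-1.4 0 2.6 0 0 0 0;-1.5 0 3.2 0 0 0 0"

```text
clock: 10.08
eef_pos: [565.7, 20.0, 303.9]
orientation: [-0.0, 0.573, 0.82, -0.0]
contact_force: [0.8, -0.9, 1.0]
gripper_width: 0.3
finger_force: 0.4
```

Call:
carry_out:
  rows: "0 0 0.2 0 0 0 0;0 0 0.4 0 0 0 0;0 0 0.5 0 0 0 0;0 0 0.6 0 0 0 0;0 0 0.6 0 0 0 0"

```text
clock: 10.5
eef_pos: [565.7, 20.2, 298.6]
orientation: [0.0, 0.573, 0.82, 0.0]
contact_force: [0.3, 0.1, -0.2]
gripper_width: 0.3
finger_force: 0.0
```

```bash
python3 g.py 504.9 186.2 341 20.2
```

```text
10.5 [565.7  20.2 298.6] [ 0.3  0.1 -0.2] 0.3 (array([ 1.768e+01,  1.000e-02, -4.240e+00]), array([ 0.   , -0.   , -0.001]))
canister x,y -26.8 0.3 tip z 112.6 Fx,Fz -0.0 -0.2
```

Call:
carry_out:
  rows: "0 0 0.1 0 0 0 0;0 0 0.2 0 0 0 0;0 0 0.25 0 0 0 0;0 0 0.25 0 0 0 0;0 0 0.25 0 0 0 0"

```text
clock: 10.92
eef_pos: [565.6, 20.1, 297.8]
orientation: [0.0, 0.573, 0.82, 0.001]
contact_force: [-5.1, -1.0, 21.5]
gripper_width: 0.7
finger_force: 10.4
```

```bash
python3 g.py 504.9 186.2 341 20.2
```

```text
10.9167 [565.6  20.1 297.8] [-5.1 -1.  21.5] 0.7 (array([17.69,  0.02, -4.31]), array([ 0.002, -0.   , -0.001]))
canister x,y -26.9 0.4 tip z 111.8 Fx,Fz 0.8 21.5
```

The lid is shut: 21 N reaction with the tip at 112 mm. Next is the bail. I'll lift, open the fingers to straddle the dip and the knob, and go behind the bar.

Call:
carry_out:
  rows: "0 0 -2 0 0 0 0;0 0 -5 0 0 0 0;0 0 -8 0 0 0 0;-2 0 -9 0 0 0 5;-5.5 0 -9 0 0 0 5"

```text
clock: 11.33
eef_pos: [584.9, -28.6, 389.4]
orientation: [0.001, 0.57, 0.821, 0.002]
contact_force: [-0.3, 0.5, -0.2]
gripper_width: 9.7
finger_force: 0.0
```

Call:
carry_out:
  rows: "-2 0 0 0 0 0 5;-3.3 0 0 0 0 0 5;-3.3 0 0 0 0 0 5;-3.3 0 0 0 0 0 5;-3.3 0 0 0 0 0 5"

```text
clock: 11.75
eef_pos: [595.6, -61.2, 385.6]
orientation: [-0.001, 0.572, 0.82, 0.0]
contact_force: [0.4, 0.3, -0.1]
gripper_width: 42.7
finger_force: 0.0
```

```bash
python3 g.py 595 -58 290 20.2; python3 - <<'E'
from h import *
from bench import vision
c=vision.get_calibration('wrist');im,d=vision.get_image('wrist')
cv2.imwrite('pics/w5.png',im[:,:,::-1])
C=np.array([556.7,45.5]);ex=np.array([-.345,.938]);ey=np.array([-.938,-.345])
P=cloud(c,d);Q=np.stack([(P[...,:2]-C)@ex,(P[...,:2]-C)@ey,P[...,2]],-1)
m=(d>0)&(abs(Q[...,1])<45)&(abs(Q[...,1])>22)&(Q[...,0]<-55)&(Q[...,0]>-95)&(Q[...,2]>100)&(Q[...,2]<135)
print('bar',m.sum(),np.median(Q[m],0).round(1),Q[m].min(0).round(),Q[m].max(0).round())
m=(d>0)&(np.hypot(Q[...,0],Q[...,1])<60)&(Q[...,2]>128)&(Q[...,2]<145);print('knob',m.sum(),np.median(Q[m],0).round(1))
m=(d>0)&(np.hypot(Q[...,0],Q[...,1])<42)&(np.hypot(Q[...,0],Q[...,1])>20)&(Q[...,2]>90)&(Q[...,2]<145);print('lid top',m.sum(),np.median(Q[m],0).round(1),np.polyfit(Q[m][:,0],Q[m][:,2],1))
E
```

```text
11.75 [595.6 -61.2 385.6] [ 0.4  0.3 -0.1] 42.7 (array([0.31, 0.06, 9.56]), array([-0.001, -0.001, -0.   ]))
canister x,y -113.5 0.3 tip z 199.6 Fx,Fz 0.1 -0.1
bar 298 [-7.160e+01  1.000e-01  1.204e+02] [-74. -44. 118.] [-70.  45. 123.]
knob 1167 [  2.3  -1.5 134.7]
lid top 5826 [2.900e+00 1.000e-01 1.117e+02] [6.42402005e-03 1.11678954e+02]
```

View pics/w5.png

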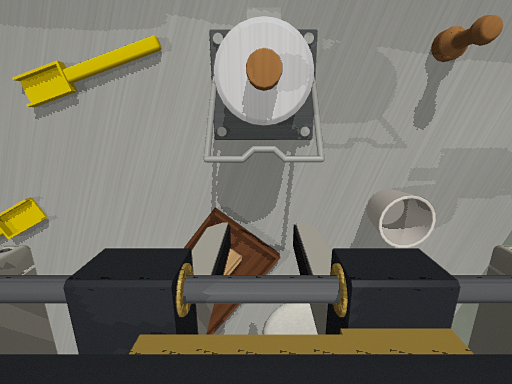

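The lid is shut flat (top 111.7 mm) with its knob at (264,70). The bail bar is at (265,157), centred on the fingers. I'll descend behind it.

Call:
carry_out:
  rows: "0 0 3 0 0 0 5;0 0 6 0 0 0 5;0 0 8.5 0 0 0 5;0.5 0 9.6 0 0 0 5;1.5 0 9.6 0 0 0 5"

```text
clock: 12.22
eef_pos: [589.9, -47.8, 287.3]
orientation: [-0.002, 0.573, 0.82, -0.001]
contact_force: [-0.8, 0.1, 0.2]
gripper_width: 50.3
finger_force: 0.0
```

Call:
carry_out:
  rows: "0.5 0 0 0 0 0 5;0.9 0 0 0 0 0 5;1.2 0 0 0 0 0 5;1.2 0 0 0 0 0 5;1.2 0 0 0 0 0 5"

```text
clock: 12.63
eef_pos: [586.8, -37.1, 291.0]
orientation: [0.001, 0.573, 0.82, 0.0]
contact_force: [-1.0, -0.9, 0.5]
gripper_width: 50.3
finger_force: 0.0
```

```bash
python3 g.py 595 -58 290 20.2
```

```text
12.6333 [586.8 -37.1 291. ] [-1.  -0.9  0.5] 50.3 (array([-2.24,  0.05,  0.1 ]), array([ 0.002,  0.001, -0.001]))
canister x,y -87.9 0.2 tip z 105.0 Fx,Fz -0.5 0.5
```

Call:
carry_out:
  rows: "0.4 0 0 0 0 0 5;1.1 0 -0.7 0 0 0 5;1.8 0 -1.35 0 0 0 5;2.6 0 -1.95 0 0 0 5;3.4 0 -2.4 0 0 0 5"

```text
clock: 13.05
eef_pos: [575.3, -7.0, 315.0]
orientation: [0.001, 0.574, 0.819, -0.0]
contact_force: [0.7, -7.2, 3.6]
gripper_width: 50.3
finger_force: 3.4
```

```bash
python3 g.py 595 -58 290 20.2
```

```text
13.05 [575.3  -7.  315. ] [ 0.7 -7.2  3.6] 50.3 (array([-5.46,  0.1 ,  2.52]), array([ 0.001,  0.003, -0.004]))
canister x,y -55.7 0.6 tip z 129.0 Fx,Fz -7.0 3.6
```

Call:
carry_out:
  rows: "0.9 0 -0.4 0 0 0 5;1.8 0 -0.7 0 0 0 5;2.8 0 -0.95 0 0 0 5;3.8 0 -1.1 0 0 0 5;4.8 0 -1.1 0 0 0 5"

```text
clock: 13.47
eef_pos: [558.0, 40.8, 325.2]
orientation: [-0.0, 0.573, 0.82, 0.0]
contact_force: [0.0, -0.6, 0.6]
gripper_width: 49.7
finger_force: 0.0
```

```bash
python3 g.py 595 -58 290 20.2
```

```text
13.4667 [558.   40.8 325.2] [ 0.  -0.6  0.6] 49.7 (array([-10.56,   0.07,   3.51]), array([ 0.   , -0.001, -0.001]))
canister x,y -4.8 0.4 tip z 139.2 Fx,Fz -0.5 0.6
```

Call:
carry_out:
  rows: "-1 0 0 0 0 0 5;-2.5 0 -1 0 0 0 5;-4.5 0 -3.5 0 0 0 5;-7 0 -7 0 0 0 5;-10 0 -9 0 0 0 5"

```text
clock: 13.88
eef_pos: [593.1, -53.6, 417.0]
orientation: [-0.0, 0.572, 0.82, 0.0]
contact_force: [1.7, 1.1, -0.3]
gripper_width: 50.1
finger_force: 0.0
```

Call:
carry_out:
  rows: "-2 0 -1 0 0 0 5;-4 0 -1 0 0 0 5;-4 0 -1 0 0 0 5;-4 0 -1 0 0 0 5;-4 0 -1 0 0 0 5"

```text
clock: 14.3
eef_pos: [606.3, -90.9, 424.2]
orientation: [-0.001, 0.573, 0.82, -0.0]
contact_force: [-1.8, 0.6, 0.0]
gripper_width: 50.0
finger_force: 0.0
```

```bash
python3 - <<'E'
from h import *
from bench import vision,monitor
c=vision.get_calibration('wrist');im,d=vision.get_image('wrist')
a,_=vision.get_image('top');b,_=vision.get_image('side')
cv2.imwrite('pics/end.png',np.hstack([cv2.resize(im,(400,300)),cv2.resize(b,(400,300))])[:,:,::-1])
C=np.array([556.7,45.5]);ex=np.array([-.345,.938]);ey=np.array([-.938,-.345])
P=cloud(c,d);Q=np.stack([(P[...,:2]-C)@ex,(P[...,:2]-C)@ey,P[...,2]],-1)
m=(d>0)&(abs(Q[...,1])<53)&(abs(Q[...,0])<60)&(Q[...,2]>143)&(Q[...,2]<175)
print('bar',m.sum(),np.median(Q[m],0).round(1));print(monitor.state()['contact_force'],monitor.state()['eef_pos'])
E
```

```text
bar 1064 [ 16.    0.3 153.4]
[-0.61332035  0.65886968 -0.51286656] [606.44811898 -90.56941997 424.48478203]
```

View pics/end.png

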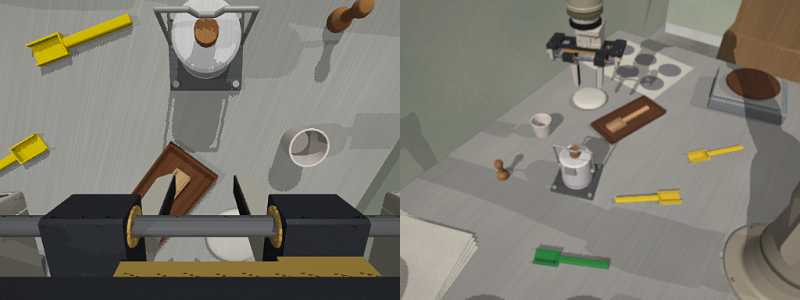

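The bail bar is at x = +16 mm, z = 153 mm, past upright and at its stop (crop (205,12)). The lid is shut, the scoop lies in the tray (right view, (630,118)), and the arm is clear of everything.

```bash
python3 -c "
from bench import finish_job
print(finish_job())"
```

```text
the job is handed in; nothing more can be done
None
```

I've handed the job in: my last checks showed the scoop flat in the tray, the lid shut, the bail snapped past centre and the bystanders untouched (about 14 s on the clock), but the hand-in returned no verdict.

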